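# Put the sewing caddy away over the sill of its bay

### The arm

A 7-joint arm with a two-finger parallel gripper is mounted at the origin on the work surface. World frame = base frame: x ahead of the robot, y to its left, z up, the work surface at z = 0. Lengths are in m, angles in rad, forces in N, time in s.
With the tool pointing down it reaches from about 0.425 to 0.925 m from the base axis. Payload 6.8 kg.
Tool frame: the origin (TCP) lies at the very end of the fingers, on their centre line; the grasp point (between the pads) lies 19 mm behind it; z points along the fingers, y is the line along which they close (so a half turn about z gives the same grasp; the last joint's range is limited). The gripper opens to 88 mm and grips with 3 to 60 N. Pads are 20 mm wide; open, the fingers measure 115 mm over their backs; the gripper's body (75 mm by 178 mm) begins 61 mm behind the grasp point.
Start: joints at [-1.401, 0.477, 0.022, 1.555, -0.011, 1.109, -0.083], TCP at [0.185, 0.649, 0.223] pointing down, gripper open.
Joint ranges: [-2.96, 2.96], [-0.34, 2.1], [-1.41, 1.46], [0.24, 2.44], [-1.37, 4.51], [0.17, 1.92], [-2.96, 2.96]. Speed limits (rad/s): [2.39, 2.39, 3.14, 3.14, 3.14, 3.14, 3.14].

### API

Orientations are given as a 3x3 rotation matrix whose columns are the frame's x, y, z axes.
In Python, from workcell import robot, cams, order gives the robot as it stands.
- The arm moves only by the tool servo_tool, never from a script. Its argument "series" is text: rows parted by semicolons, each of 5 numbers parted by spaces: the closure, from -1 (fully open) to 1 (shut), then the shift along the tool's x, y, z in m, then the turn about the tool's z in degrees. A call has 1 to 8 rows; each row is the pose to reach, as a shift and turn from the pose commanded when the call began, along the tool's axes at that moment; what a row does not reach only later rows make up. A row lasts 1/10 s, in which the tool goes at most 50 mm and 8.59 degrees, less where a joint would pass 70% of its speed; a pose out of reach is approached as far as the arm can. A call with a gripper value outside its range is refused whole. The fingers move at their own pace and stop on an object; "grip_force" is the grip in N (left out, the last holds). Time passes only in rows, so rows that repeat a pose let the fingers close. It gives the time, the measured TCP pose, the force, the opening and the grip force at its end, in the units of the state.
- robot.sense(): the state, without advancing time (a new reading comes with each control period).
- cams.snapshot(name): name is "side" or "top" or "wrist"; returns the picture (400x640x3 uint8, red, green, blue); there is no depth.
- cams.camera_params(name): a dict with "fov_y" (degrees; the focal length in pixels is half the picture's height over the tangent of half this angle, whatever the lens; pixels are square), "cx", "cy" (the principal point, pixels), "pose" (4x4, takes a point from camera to world coordinates). Camera axes: x right, y down, z forward; pixel columns grow to the right and rows downward; lengths in m; the calibration is good to about 2 mm. The wrist camera is an equidistant fisheye: a pixel r from the principal point sees the ray r / f radians off the axis. A picture is of the moment at which its call begins: read the wrist's pose just before it. camera_params takes no time and is no camera call; for the wrist camera it gives the pose at the moment of the call.
- order.hand_in(): hands the job in; it is judged then, once.
The state is a dict: "time_s": time; "qpos": joint angles; "joint_velocities": joint speeds; "tau": joint torques, N m; "eef_pos": TCP position; "tool_rot": TCP orientation; "force": force on the tool from outside, world axes, zero at the start; "ft_torque": the same for the moment, N m; "finger_gap": finger opening in m; "grasp_force": force on a finger pad.
Only numpy, scipy, OpenCV 4.12 (cv2) and the standard library are available. Lean on these libraries where they do the work, as an engineer would, in place of code of your own. Each camera call takes 0.05 s, during which the arm holds its last target. There are 200 camera calls.

### The job

Put the wooden sewing caddy away in its bay: raise only its front end over the sill, keeping its back end on the table, set the front end down on the sill and let go. Then push it gently in until it lies flat on the bay's floor, wholly behind the sill, and has nudged the loose steel divider back by about 5 mm; you will feel the divider, and you must not shove it further than 12 mm. Do not knock the bay or the caddy hard, and leave everything else on the table where it is.

Things in the scene. Friction and masses are not known exactly. Their poses are not given: they have to be found in the camera images.
- caddy: Open wooden tote tray, 180 long (x) x 120 wide (y) mm, 0.5 to 0.9 kg. Origin: centre of its underside; +x to its front end, which faces the bay; z up. Walls 41 mm high, 8 to 10 mm thick, floor 8 mm; the middle 50 mm of each end board rises to 76 mm. Front half empty; reels up to 37 mm high in the back half, over 19 mm off centre.
- handle (a point): On the axis of the caddy's wooden handle bar, at caddy x = +45 mm, z = 62 mm. The bar is round, 16 mm across, and runs along caddy x from -80 to +80 mm on the centre line, joining the end boards; gripped across, the caddy pivots in the grip as it tilts.
- nose (a point): Lower edge of the caddy's front end, on its centre line (caddy x = +90 mm, z = 0).
- tail (a point): Lower edge of the caddy's back end, on its centre line (caddy x = -90 mm, z = 0). Pushed from behind, this end can hang on the fingers by friction and the caddy then rears up on the sill instead of tipping in; easing off for a moment frees it.
- bay: Fixed plywood bay. Origin: on the table at the middle of the sill's outer face; +x into the bay, z up. Sill across the mouth: 158 mm wide, x = 0 to 14 mm, top 14 mm above the table. Behind it the floor, 9 mm above the table, to x = 330 mm. Cheeks 50 mm high from x = 60 mm on, 134 mm apart inside.
- bridge (a point): Middle of the underside of the shelf that bridges the bay, 112 mm above the table, at bay x = 150 mm; it spans bay x = 117 to 183 mm, its top with reels reaches 155 mm. The caddy passes under it, a gripper holding the handle does not.
- divider (a joint): How far the steel divider has been pushed back, m: 0 at the start, at most 0.025. An upright plate across the bay, 120 mm wide, top 87 mm above the table. Its place is not measured: at the start its near face stands 202 to 228 mm along the bay's +x. It slides along the bay against about 8 N of friction, has no spring and stays where left.
- jar: Capped glass jar, 56 mm across, 85 mm high, standing in the bay behind the divider, to be left alone. Origin: centre of its underside.
- reel_a: Thread reel, 32 mm across, 40 mm high, on the table, to be left alone. Origin: centre of its underside.
- reel_b: Thread reel, 26 mm across, 32 mm high, on the table, to be left alone. Origin: centre of its underside.
- tape_case: Round tape-measure case, 56 mm across, 18 mm high, to be left alone. Origin: centre of its underside.
- shears: Dressmaking shears lying flat, 200 mm long, to be left alone. Origin: near the pivot; +x along the blades.
- tin: Closed metal tin, 75 x 110 x 40 mm, to be left alone. Origin: centre of its underside.
- weight: Round steel pattern weight, 44 mm across, 30 mm high, to be left alone. Origin: centre of its underside.
There are look-alikes about, which are no part of the job. Of the things that look like the caddy, take the one that is farthest to the robot's left at the start.

How it is judged:
On the way:
1. the caddy's front end rests on the sill, 15 to 100 mm past its outer face, its back end on the table, and the gripper has let go (x of nose in the frame of bay between 0.015 and 0.1 m and z of nose in the frame of bay above 0.012 m and height (world z) of tail below 0.005 m and contact force between the arm and caddy below 0.1 N and linear speed of caddy below 0.02 m/s), for 0.2 s.
At the end, for the whole second after the job is handed in: The caddy lies flat (within 1 degree) on the bay's floor, its back end behind the sill, in line with the bay within 7 degrees and at rest, and the divider has been pushed back 1.5 to 12 mm (angle between caddy's own z axis and vertical below 0.018 rad and x of tail in the frame of bay above 0.013 m and z of each of tail, nose in the frame of bay below 0.012 m and angle between the x axis of caddy and the x axis of bay, either way round below 0.12 rad and value of joint divider between 0.0015 and 0.012 m and linear speed of caddy below 0.01 m/s); the robot touches nothing.
It fails at once if the caddy is carried: its back end is more than 12 mm off the table before its front end is 60 mm past the sill's outer face (height (world z) of tail above 0.012 m and x of nose in the frame of bay below 0.06 m).
It fails at once if the divider is shoved back more than 12 mm (value of joint divider above 0.012 m).
It fails at once if the caddy is forced against the bay with more than 50 N (contact force between caddy and bay above 50 N).
It fails at once if the robot knocks or leans on the bay with more than 20 N (contact force between the arm and bay above 20 N).
It fails at once if any of the jar, reels, tape case, shears, tin or weight is moved more than 15 mm (distance of any of jar, reel_a, reel_b, tape_case, shears, tin, weight from where it was at the start of the episode above 0.015 m).
It also fails if it takes over 72 s, if anything falls off the work surface, if the arm or the gripper's body presses on something with over 40 N, if the wrist force passes 120 N, or if a joint passes its speed limit or range.

## Working session

There is one attempt and no reset: what is moved stays moved. The work goes in short steps, Python scripts to look and compute and a tool call to move; the robot and the scene stay as the last step left them, time stands still between calls to the robot, and variables do not carry over. Pictures are saved under pics/ and viewed, at most 10 in all, crops included, and the job is handed in when it is done.

Besides the shell and the picture viewer there is one more tool, called after "Call:" as name(argument=value, ...) on one line, values as JSON. servo_tool: Moves the arm, as the interface text tells. Its arguments: {"type":"object","properties":{"series":{"type":"string"},"grip_force":{"type":"number"}},"required":["series"]}

```bash
mkdir -p pics; ls; cat > h.py <<'E'
import numpy as np, cv2
from workcell import robot, cams, order
def snap(n,f):
    p=cams.camera_params(n); im=cams.snapshot(n)
    cv2.imwrite('pics/'+f+'.png',cv2.cvtColor(im,cv2.COLOR_RGB2BGR)); np.savez('pics/'+f+'.npz',im=im,**{k:np.array(v) for k,v in p.items() if k in('fov_y','cx','cy','pose')})
    return im
def load(f): return np.load('pics/'+f+'.npz')
def ray(f,u,v,fish=False):
    d=load(f); F=200/np.tan(np.radians(d['fov_y'])/2); x,y=(u-d['cx'])/F,(v-d['cy'])/F
    if fish:
        r=np.hypot(x,y); s=np.sin(r)/max(r,1e-9); c=np.array([x*s,y*s,np.cos(r)])
    else: c=np.array([x,y,1.])
    P=d['pose']; return P[:3,3],P[:3,:3]@c
def onz(f,u,v,z,fish=False):
    o,r=ray(f,u,v,fish); return o+r*(z-o[2])/r[2]
def proj(f,p):
    d=load(f);P=d['pose'];F=200/np.tan(np.radians(d['fov_y'])/2);c=P[:3,:3].T@(np.array(p)-P[:3,3]);return c[:2]/c[2]*F+[d['cx'],d['cy']]
E
python3 - <<'E'
from h import *
a=[snap(n,n+'0') for n in('top','side','wrist')]
for n in('top','side','wrist'):
    d=load(n+'0');print(n,d['fov_y'],d['cx'],d['cy'],d['pose'].round(3).tolist())
s=robot.sense();print({k:np.round(v,3).tolist() for k,v in s.items()})
im=cv2.resize(cv2.imread('pics/top0.png'),(800,500));cv2.imwrite('pics/top0b.png',im)
E
```

```text
pics
top 47.417083082631216 313.0377603942913 202.95469881534572 [[-0.006, -0.995, 0.099, 0.443], [-1.0, 0.004, -0.013, 0.021], [0.013, -0.099, -0.995, 1.199], [0.0, 0.0, 0.0, 1.0]]
side 47.66906802436405 321.2527350721466 200.1165636257105 [[0.748, -0.336, 0.572, -0.056], [-0.664, -0.395, 0.635, -0.673], [0.012, -0.855, -0.518, 0.644], [0.0, 0.0, 0.0, 1.0]]
wrist 65.70646984690485 323.1833487763686 197.05214310134167 [[0.274, 0.932, 0.239, 0.12], [0.962, -0.265, -0.07, 0.668], [-0.002, 0.249, -0.969, 0.384], [0.0, 0.0, 0.0, 1.0]]
{'time_s': 0.15, 'qpos': [-1.401, 0.478, 0.022, 1.556, -0.012, 1.109, -0.083], 'joint_velocities': [-0.0, -0.002, -0.001, -0.003, 0.0, 0.001, 0.001], 'tau': [0.002, -58.328, 1.537, -27.287, -0.054, 0.014, 0.0], 'eef_pos': [0.185, 0.649, 0.222], 'tool_rot': [[-0.962, 0.274, -0.0], [0.274, 0.962, -0.001], [-0.0, -0.001, -1.0]], 'force': [-0.079, -0.687, -0.283], 'ft_torque': [-0.003, 0.046, 0.006], 'grasp_force': 0.0, 'finger_gap': 0.088}
```

View pics/top0b.png

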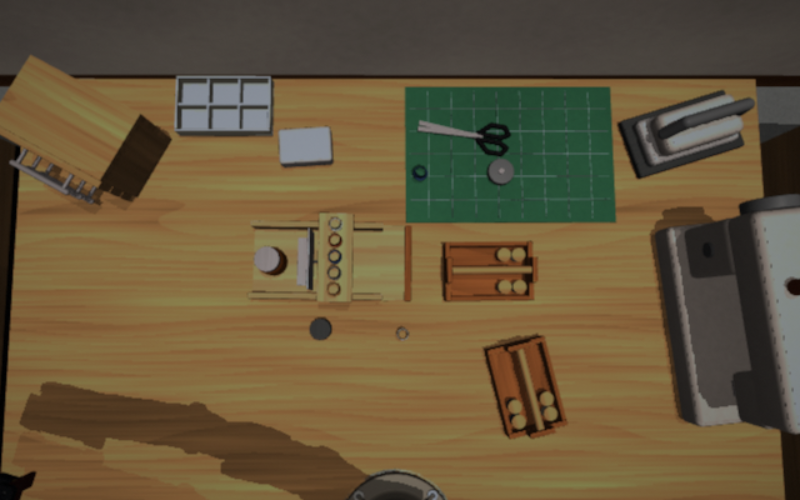

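View pics/side0.png

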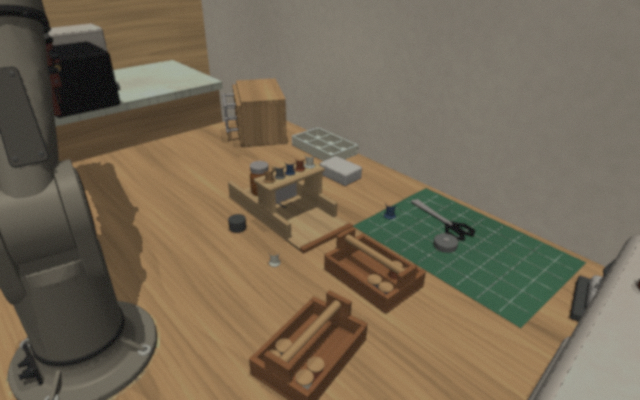

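Top view (800 px scale): the bay lies at columns 250–410 with the sill at about 408, rows 225–300. The target caddy is at columns 444–537, row 270, with its handle along row 270; the look-alike is at (525,385), further right. The bay's +x points to image left (world +y).

```bash
python3 - <<'E'
from h import *
im=cv2.imread('pics/top0.png')[165:250,190:440]
cv2.imwrite('pics/crop1.png',cv2.resize(im,None,fx=3.2,fy=3.2,interpolation=cv2.INTER_CUBIC))
rgb=load('top0')['im'].astype(int); hsv=cv2.cvtColor(rgb.astype(np.uint8),cv2.COLOR_RGB2HSV)
for p in [(380,215),(390,202),(325,210),(300,210),(450,150),(365,215)]: print(p,rgb[p[1],p[0]],hsv[p[1],p[0]])
m=((hsv[...,0]<11)&(hsv[...,1]>130)).astype(np.uint8)
n,l,s,c=cv2.connectedComponentsWithStats(m)
for i in range(1,n):
    if s[i,4]>60: 
        ys,xs=np.where(l==i); print(s[i],c[i].round(1),cv2.minAreaRect(np.c_[xs,ys].astype(np.float32)))
E
```

```text
(380, 215) [138 117  69] [ 21 128 138]
(390, 202) [107  61  31] [ 12 181 107]
(325, 210) [118  67  34] [ 12 182 118]
(300, 210) [139 123  80] [ 22 108 139]
(450, 150) [39 80 55] [ 72 131  80]
(365, 215) [138 115  68] [ 20 129 138]
[630 224  10  12  97] [635.2 229.4] ((634.5, 229.5), (11.0, 9.0), 90.0)
[  7 378  21  22 175] [ 17.8 386.9] ((19.073965072631836, 388.6775207519531), (15.153848648071289, 22.84615707397461), 67.38013458251953)
```

View pics/crop1.png

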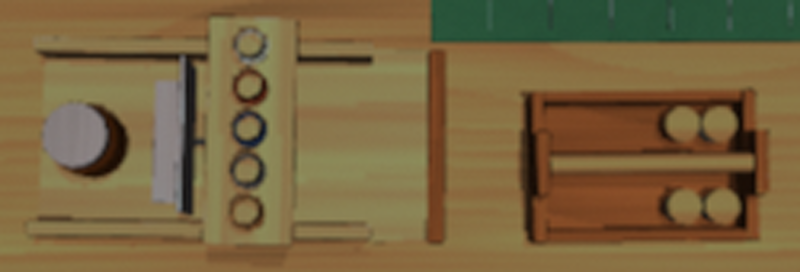

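Crop: the sill spans u 428–445, v 50–242. The caddy's handle bar runs u 550–755 at v≈161, with the reels at its right-hand (back) end. The divider is at u≈187 and the shelf at u 207–295.

```bash
python3 - <<'E'
from h import *
im=load('top0')['im']; hsv=cv2.cvtColor(im,cv2.COLOR_RGB2HSV).astype(int)
def box(mask,name,z):
    n,l,s,c=cv2.connectedComponentsWithStats(mask.astype(np.uint8)); i=1+np.argmax(s[1:,4]); ys,xs=np.where(l==i)
    r=cv2.minAreaRect(np.c_[xs,ys].astype(np.float32)); print(name,s[i],r[2]); 
    P=np.array([onz('top0',x,y,z)[:2] for x,y in zip(xs,ys)]); 
    v=np.linalg.svd(P-P.mean(0),full_matrices=False)[2]; q=(P-P.mean(0))@v.T
    print('  mean',P.mean(0).round(4),'mid',((q.max(0)+q.min(0))/2@v+P.mean(0)).round(4),'dir',v[0].round(3),'ext',np.ptp(q,axis=0).round(4))
def roi(u0,v0,u1,v1):
    m=np.zeros(hsv.shape[:2],bool); m[v0:v1,u0:u1]=1; return m
br=(hsv[...,0]<=14)&(hsv[...,1]>160)
box(br&roi(318,175,335,246),'sill',.014)
box((~br)&(hsv[...,1]<160)&(hsv[...,2]>105)&roi(364,207,424,222),'bar',.07)
box(br&roi(345,185,445,246),'caddy@41',.041)
def pt(u,v,z): return onz('top0',190+u/3.2,165+v/3.2,z)[:2].round(4)
print('sill outer', pt(445,52,.014),pt(445,240,.014))
print('corners top z41',pt(528,92,.041),pt(528,240,.041),pt(755,92,.041),pt(758,240,.041))
print('bar ends',pt(550,163,.07),pt(755,161,.07))
print('end boards top z76', pt(536,130,.076),pt(536,195,.076),pt(768,130,.076),pt(768,193,.076))
print('cheek tops z50',pt(370,60,.05),pt(372,232,.05),pt(35,45,.05),pt(28,228,.05),'shelf z~.12',pt(208,16,.12),pt(295,18,.12),pt(293,242,.12),pt(205,242,.12))
print('divider top .087',pt(190,58,.087),pt(190,212,.087))
# side-view check
for p in [(0.44,.0,.07)]: print(proj('side0',p))
E
```

```text
sill [324 181   5  60 292] 90.0
  mean [ 0.5424 -0.0288] mid [ 0.5415 -0.0288] dir [-1.     0.013] ext [0.1547 0.0111]
bar [364 213  60   6 297] 88.21009063720703
  mean [ 0.5231 -0.1946] mid [ 0.5231 -0.1947] dir [ 0.02 -1.  ] ext [0.1478 0.0122]
caddy@41 [ 354  193   76   48 2553] 88.72696685791016
  mean [ 0.5224 -0.1846] mid [ 0.5229 -0.196 ] dir [-0.026  1.   ] ext [0.193  0.1206]
sill outer [ 0.6181 -0.0376] [ 0.4642 -0.0362]
corners top z41 [ 0.5815 -0.1025] [ 0.4633 -0.1007] [ 0.5808 -0.2849] [ 0.4623 -0.2837]
bar ends [ 0.5224 -0.1157] [ 0.5232 -0.2756]
end boards top z76 [ 0.5476 -0.1045] [ 0.4973 -0.1037] [ 0.5468 -0.2849] [ 0.4979 -0.2834]
cheek tops z50 [0.6066 0.0239] [0.4701 0.0229] [0.6196 0.2898] [0.4747 0.2926] shelf z~.12 [0.6303 0.1448] [0.6285 0.0798] [0.4614 0.0811] [0.4617 0.1458]
divider top .087 [0.6034 0.1622] [0.4851 0.1612]
[284.19857009 226.2581377 ]
```

Call:
servo_tool(series="-1 -0.04 -0.031 0 8; -1 -0.08 -0.063 0 16; -1 -0.12 -0.095 0 24; -1 -0.16 -0.127 0 32; -1 -0.2 -0.159 0 40; -1 -0.24 -0.191 0 48; -1 -0.28 -0.223 0 56; -1 -0.316 -0.252 0 64", grip_force=25)

```text
time_s: 0.95
eef_pos: [0.4182, 0.3217, 0.2227]
tool_rot: [[-0.17, 0.986, -0.0], [0.986, 0.17, 0.0], [0.0, -0.0, -1.0]]
force: [0.8, 0.4, 0.2]
finger_gap: 0.0874
grasp_force: 0.0
```

Call:
servo_tool(series="-0.15 -0.048 0.002 0 2; -0.15 -0.096 0.005 0 4; -0.15 -0.144 0.007 0 6; -0.15 -0.192 0.009 0 8; -0.15 -0.24 0.011 0 9; -0.15 -0.288 0.014 0 9; -0.15 -0.336 0.016 0 9; -0.15 -0.38 0.018 0 9")

```text
time_s: 1.75
eef_pos: [0.5017, -0.0497, 0.2228]
tool_rot: [[-0.018, 1.0, 0.0], [1.0, 0.018, 0.0], [0.0, 0.0, -1.0]]
force: [0.9, 1.1, 0.2]
finger_gap: 0.0505
grasp_force: 0.0
```

Call:
servo_tool(series="-0.15 -0.04 0.008 0 0; -0.15 -0.08 0.016 0.03 0; -0.15 -0.1 0.022 0.06 0; -0.15 -0.1 0.022 0.06 0; -0.15 -0.1 0.022 0.06 0")

```text
time_s: 2.25
eef_pos: [0.5251, -0.1468, 0.1624]
tool_rot: [[-0.018, 1.0, -0.002], [1.0, 0.018, 0.0], [0.0, -0.002, -1.0]]
force: [-0.7, -0.2, 0.6]
finger_gap: 0.0505
grasp_force: 0.0
```

```bash
python3 - <<'E'
from h import *
print(robot.sense()['eef_pos'],robot.sense()['finger_gap']);snap('wrist','w1')
E
```

```text
[ 0.52506213 -0.14677369  0.1623838 ] 0.05050983827861585
```

View pics/w1.png

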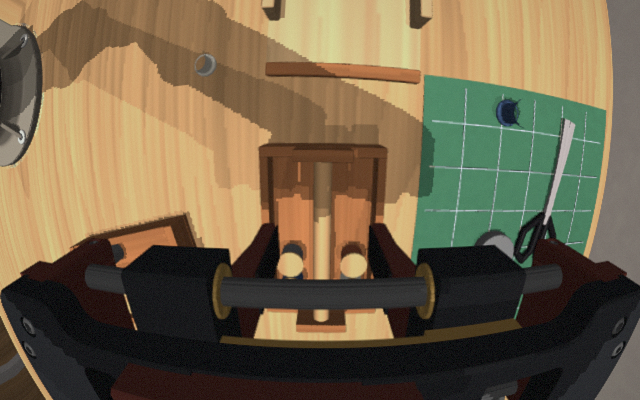

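The wrist view shows the bar between the fingers: front end near (322,165), back end near (321,318). The sill runs from (266,62–75) to (420,70–82), with the cheek ends at the top near (272,18) and (420,25).

```bash
python3 - <<'E'
from h import *
P=lambda n,u,v,z: print(n,onz('w1',u,v,z,True)[:2].round(4))
P('bar front',322.5,165,.07);P('bar mid',322,240,.07);P('bar back',321,318,.07)
P('front corners z41 L',260,148,.041);P('R',386,148,.041)
P('sill outer L',266,75.5,.014);P('sill outer R',420,82,.014);P('sill in L',266,62,.014);P('sill in R',420,70,.014)
P('cheekL top in',281,12,.05);P('cheekR top in',411,14,.05);P('cheekL bot',279,19,.009);P('cheekR bot',413,23,.009)
im=load('w1')['im'];hsv=cv2.cvtColor(im,cv2.COLOR_RGB2HSV).astype(int)
for v in (175,190,205,225,240):
    row=hsv[v,285:365];print(v,[ (285+i) for i in range(80) if row[i,0]>=13 and row[i,1]<150][:1],[ (285+i) for i in range(80) if row[i,0]>=13 and row[i,1]<150][-1:])
E
```

```text
bar front [ 0.5235 -0.117 ]
bar mid [ 0.5242 -0.1837]
bar back [ 0.5246 -0.2694]
front corners z41 L [ 0.4651 -0.1059]
R [ 0.5821 -0.1038]
sill outer L [ 0.4653 -0.0345]
sill outer R [ 0.6212 -0.0359]
sill in L [ 0.465  -0.0204]
sill in R [ 0.621  -0.0232]
cheekL top in [0.4838 0.0205]
cheekR top in [0.6015 0.0242]
cheekL bot [0.4761 0.0274]
cheekR bot [0.6151 0.0293]
175 [301] [364]
190 [313] [359]
205 [313] [331]
225 [313] [330]
240 [313] [330]
```

Call:
servo_tool(series="-0.15 -0.001 -0.001 0.04 -0.5; -0.15 -0.002 -0.001 0.08 -0.5; -0.15 -0.002 -0.001 0.105 -0.5; -0.15 -0.002 -0.001 0.119 -0.5; -0.15 -0.002 -0.001 0.119 -0.5; 1 -0.002 -0.001 0.119 -0.5; 1 -0.002 -0.001 0.119 -0.5; 1 -0.002 -0.001 0.119 -0.5", grip_force=25)

```text
time_s: 3.1
eef_pos: [0.5256, -0.149, 0.045]
tool_rot: [[-0.028, 1.0, 0.002], [1.0, 0.028, -0.0], [-0.0, 0.002, -1.0]]
force: [0.4, 0.5, 0.0]
finger_gap: 0.0298
grasp_force: 0.0
```

Call:
servo_tool(series="1 0 0 0 0; 1 0 0 0 0; 1 0 0 0 0")

```text
time_s: 3.4
eef_pos: [0.5243, -0.149, 0.0441]
tool_rot: [[-0.027, 1.0, -0.0], [1.0, 0.027, 0.001], [0.001, -0.0, -1.0]]
force: [-2.4, 0.6, 6.5]
finger_gap: 0.0155
grasp_force: 25.0
```

Call:
servo_tool(series="1 0 0 -0.004 0; 1 0 0 -0.008 0; 1 0 0 -0.012 0; 1 0 0 -0.016 0; 1 0 0 -0.02 0; 1 0 0 -0.023 0; 1 0 0 -0.023 0; 1 0 0 -0.023 0")

```text
time_s: 4.2
eef_pos: [0.5248, -0.1486, 0.0667]
tool_rot: [[-0.028, 1.0, 0.0], [1.0, 0.028, 0.001], [0.001, 0.0, -1.0]]
force: [0.2, 1.3, -4.3]
finger_gap: 0.0153
grasp_force: 25.0
```

```bash
python3 - <<'E'
from h import *
print(robot.sense()['force']);im=snap('side','s1');cv2.imwrite('pics/s1c.png',cv2.resize(cv2.imread('pics/s1.png')[200:330,250:450],None,fx=4,fy=4,interpolation=cv2.INTER_CUBIC))
E
```

```text
[ 0.2489483   1.30573321 -4.25848414]
```

View pics/s1c.png

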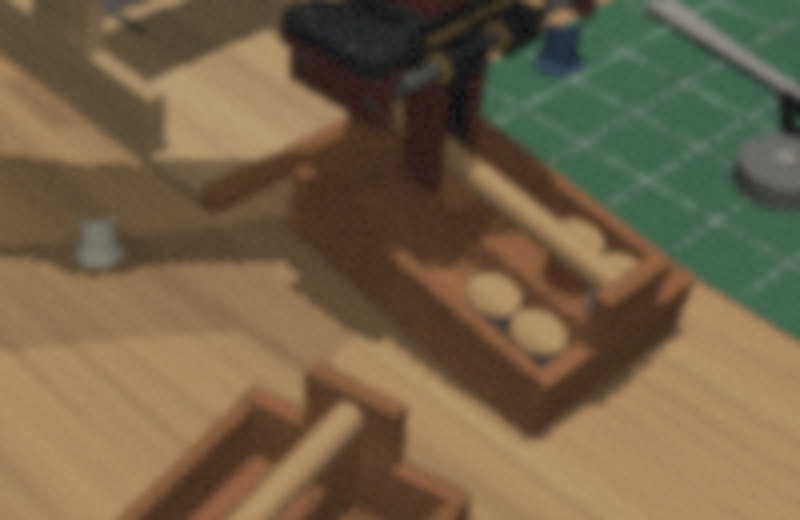

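Call:
servo_tool(series="1 0.01 0.004 0 1; 1 0.022 0.01 0 2; 1 0.034 0.016 0 3; 1 0.046 0.021 0 3; 1 0.058 0.021 0 3; 1 0.07 0.021 0 2.5; 1 0.08 0.0212 0 2.5; 1 0.08 0.0212 0 2.5", grip_force=40)

```text
time_s: 5.05
eef_pos: [0.5434, -0.0662, 0.0665]
tool_rot: [[0.013, 1.0, -0.001], [1.0, -0.013, 0.001], [0.001, -0.001, -1.0]]
force: [0.2, 1.7, -5.8]
finger_gap: 0.0153
grasp_force: 40.0
```

```bash
python3 - <<'E'
from h import *
s=robot.sense();print(s['force'],s['eef_pos']);snap('wrist','w2');snap('top','t2')
E
```

```text
[ 0.19185478  1.66209384 -5.83864248] [ 0.54340182 -0.06616763  0.06652256]
```

View pics/w2.png

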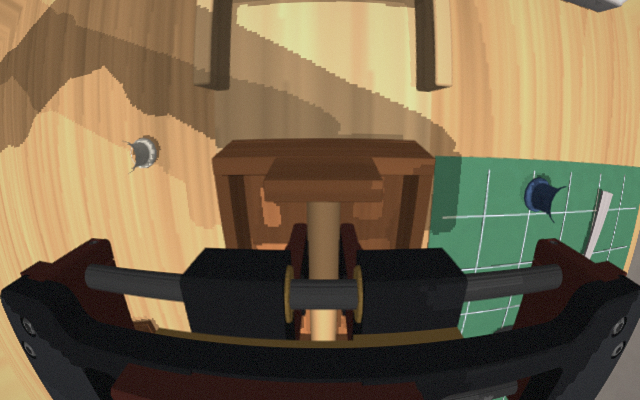

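The front of the caddy is over the sill, with front-top corners at about (217,155) and (432,157). The cheek front ends have inner-bottom corners near (227,88) and (419,90).

```bash
python3 - <<'E'
from h import *
P=lambda n,u,v,z: print(n,onz('w2',u,v,z,True)[:2].round(4))
P('cheekL in bot',227,88,.009);P('cheekR in bot',418,90,.009);P('cheekL out bot',194,84,.0);P('cheekR out bot',450,88,.0)
P('cheekL in top',213,2,.05);P('cheekL far bottom',231,2,.009);P('cheekR far bottom',414,2,.009)
zt=.027+.041
P('frontL top',217,155,zt);P('frontR top',432,157,zt);P('board L',265,192,.1);P('board R',383,192,.1);P('nose edge L',229,140,zt);P('nose edge R',421,141,zt)
P('bar',323,205,.09);P('bar',323,235,.088)
E
```

```text
cheekL in bot [0.4749 0.0274]
cheekR in bot [0.6126 0.024 ]
cheekL out bot [0.4447 0.0343]
cheekR out bot [0.6419 0.0282]
cheekL in top [0.478 0.079]
cheekL far bottom [0.4772 0.0946]
cheekR far bottom [0.6121 0.0926]
frontL top [ 0.4861 -0.0154]
frontR top [ 0.6029 -0.0181]
board L [ 0.5184 -0.029 ]
board R [ 0.5695 -0.0297]
nose edge L [ 0.4936 -0.0076]
nose edge R [ 0.5962 -0.0095]
bar [ 0.5434 -0.0379]
bar [ 0.5431 -0.0537]
```

Call:
servo_tool(series="1 0.01 0 0 0; 1 0.02 0 0 0; 1 0.03 0 0 0; 1 0.038 0 0 0; 1 0.038 0 0 0; 1 0.038 0 0.002 0; 1 0.038 0 0.003 0; 1 0.038 0 0.003 0")

```text
time_s: 5.95
eef_pos: [0.5446, -0.0304, 0.0638]
tool_rot: [[0.016, 1.0, 0.001], [1.0, -0.016, 0.0], [0.0, 0.001, -1.0]]
force: [0.8, 2.7, -2.9]
finger_gap: 0.0152
grasp_force: 40.0
```

Call:
servo_tool(series="1 0 0 0.001 0; 1 0 0 0.001 0; 1 0 0 0.001 0")

```text
time_s: 6.25
eef_pos: [0.5446, -0.0304, 0.0628]
tool_rot: [[0.016, 1.0, 0.001], [1.0, -0.016, 0.0], [0.0, 0.001, -1.0]]
force: [1.2, 2.7, -1.3]
finger_gap: 0.0151
grasp_force: 40.0
```

Call:
servo_tool(series="1 0 0 0.001 0; 1 0 0 0.001 0; 1 0 0 0.001 0")

```text
time_s: 6.55
eef_pos: [0.5445, -0.0303, 0.0618]
tool_rot: [[0.016, 1.0, 0.0], [1.0, -0.016, 0.0], [0.0, 0.0, -1.0]]
force: [0.6, 4.1, -1.0]
finger_gap: 0.0153
grasp_force: 40.0
```

Call:
servo_tool(series="1 0 0 0.001 0; 1 0 0 0.001 0; 1 0 0 0.0015 0; 1 0 0 0.0015 0; 1 0 0 0.0015 0")

```text
time_s: 7.05
eef_pos: [0.5444, -0.0302, 0.0602]
tool_rot: [[0.016, 1.0, 0.0], [1.0, -0.016, 0.0], [0.0, 0.0, -1.0]]
force: [0.4, 5.2, 1.2]
finger_gap: 0.0149
grasp_force: 40.0
```

Call:
servo_tool(series="0.5 0 0 0 0; 0.3 0 0 0 0; 0 0 0 0 0; -0.15 0 0 0 0; -0.15 0 0 0 0; -0.15 0 0 0 0; -0.15 0 0 0 0")

```text
time_s: 7.75
eef_pos: [0.5442, -0.0305, 0.0601]
tool_rot: [[0.016, 1.0, 0.0], [1.0, -0.016, -0.0], [-0.0, 0.0, -1.0]]
force: [0.0, -0.4, 0.3]
finger_gap: 0.0507
grasp_force: 0.0
```

```bash
python3 - <<'E'
from h import *
s=robot.sense();print(s['force'],s['eef_pos'],s['finger_gap']);snap('side','s3');snap('top','t3')
a=cv2.imread('pics/s3.png')[160:320,230:430];b=cv2.imread('pics/t3.png')[150:270,190:390]
cv2.imwrite('pics/c3.png',np.vstack([cv2.resize(a,(400,320)),cv2.resize(b,(400,240))]))
E
```

```text
[ 0.02493029 -0.37816161  0.33883903] [ 0.54422531 -0.03050933  0.06013943] 0.050741127977876783
```

View pics/c3.png

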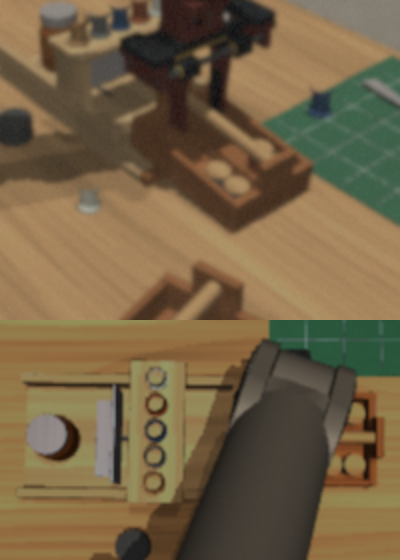

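Call:
servo_tool(series="-0.15 0 0 -0.03 0; -0.15 0 0 -0.07 0; -0.15 0 0 -0.095 0; -0.2 -0.05 0 -0.095 0; -0.3 -0.1 0 -0.095 0; -0.36 -0.15 0 -0.095 0; -0.36 -0.18 0 -0.095 0; -0.36 -0.18 0 -0.095 0")

```text
time_s: 8.65
eef_pos: [0.54, -0.2163, 0.1557]
tool_rot: [[0.024, 1.0, 0.001], [1.0, -0.024, -0.003], [-0.003, 0.001, -1.0]]
force: [-0.2, 0.3, -0.3]
finger_gap: 0.0597
grasp_force: 0.0
```

```bash
python3 - <<'E'
from h import *
s=robot.sense();print(s['force'],s['eef_pos'],s['finger_gap']);snap('wrist','w4')
E
```

```text
[-0.19761548  0.29166129 -0.31868974] [ 0.53999876 -0.21632303  0.15573447] 0.05971922966361406
```

View pics/w4.png

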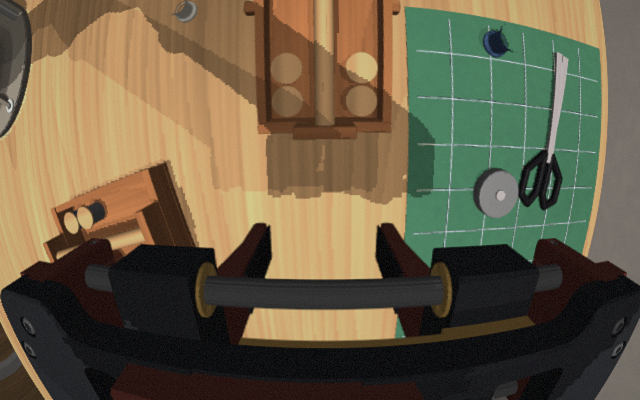

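Back end of the caddy: top corners near (260,128) and (391,128), board at (294–357,133). The fingers are clear behind it at rows 225 and below, and the look-alike is well to the left.

```bash
python3 - <<'E'
from h import *
P=lambda n,u,v,z: print(n,onz('w4',u,v,z,True)[:2].round(4))
P('tail L',260,131,.041);P('tail R',391,129,.041);P('board L',294,138,.074);P('board R',357,137,.074);P('bar back',324,118,.068);P('bar fwd',323,10,.083)
E
```

```text
tail L [ 0.4843 -0.1573]
tail R [ 0.6023 -0.1582]
board L [ 0.5181 -0.163 ]
board R [ 0.5676 -0.1633]
bar back [ 0.542  -0.1479]
bar fwd [ 0.5433 -0.0625]
```

Call:
servo_tool(series="-0.36 0 0.003 0.04 0; -0.36 0 0.003 0.08 0; -0.36 0 0.003 0.11 0; -0.36 0 0.003 0.127 0; -0.36 0.015 0.003 0.127 0; -0.36 0.03 0.003 0.127 0; -0.36 0.036 0.003 0.127 0; -0.36 0.036 0.003 0.127 0")

```text
time_s: 9.5
eef_pos: [0.5463, -0.1726, 0.0295]
tool_rot: [[0.013, 1.0, 0.002], [1.0, -0.013, 0.0], [0.0, 0.002, -1.0]]
force: [0.4, -0.0, -1.3]
finger_gap: 0.0598
grasp_force: 0.0
```

Call:
servo_tool(series="-0.36 0.005 -0.002 0 0; -0.36 0.01 -0.002 0 0; -0.36 0.015 -0.002 0 0; -0.36 0.02 -0.002 0 0; -0.36 0.025 -0.002 0 0; -0.36 0.03 -0.002 0 0; -0.36 0.035 -0.002 0 0; -0.36 0.04 -0.002 0 0")

```text
time_s: 10.3
eef_pos: [0.544, -0.138, 0.0293]
tool_rot: [[0.019, 1.0, 0.003], [1.0, -0.019, -0.004], [-0.004, 0.003, -1.0]]
force: [-0.2, -8.0, 2.2]
finger_gap: 0.06
grasp_force: 4.1
```

Call:
servo_tool(series="-0.36 0.005 0 0 0; -0.36 0.01 0 0 0; -0.36 0.015 0 0 0; -0.36 0.02 0 0 0; -0.36 0.02 0 0 0; -0.36 0.018 0 0 0; -0.36 0.015 0 0 0; -0.36 0.015 0 0 0")

```text
time_s: 11.1
eef_pos: [0.5435, -0.1194, 0.0282]
tool_rot: [[0.017, 1.0, -0.0], [1.0, -0.017, 0.001], [0.001, -0.0, -1.0]]
force: [0.4, -0.0, 0.1]
finger_gap: 0.0597
grasp_force: 0.0
```

```bash
python3 - <<'E'
from h import *
s=robot.sense();print(s['force'],s['eef_pos'],s['finger_gap']);snap('wrist','w5');snap('side','s5');snap('top','t5')
a=cv2.imread('pics/s5.png')[160:320,230:430];b=cv2.imread('pics/w5.png')
cv2.imwrite('pics/c5.png',np.hstack([cv2.resize(a,(400,320)),cv2.resize(b[:320,120:520],(400,320))]))
E
```

```text
[ 0.37581526 -0.00521642  0.09946107] [ 0.54351873 -0.11944217  0.02824337] 0.05970988620458473
```

View pics/c5.png

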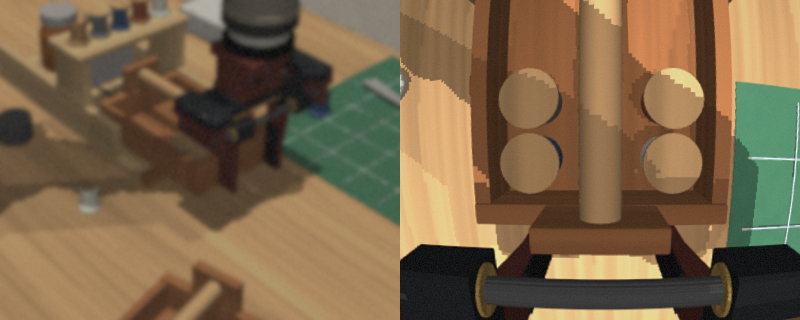

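The side view shows the caddy entering the bay, and the wrist view shows it straight: tail top corners at (197,222) and (447,222), board at (250–391,240). I'll work out the tilt from the known widths.

```bash
python3 - <<'E'
from h import *
def pair(f,a,b,w):
    o,r1=ray(f,*a,True);_,r2=ray(f,*b,True)
    best=None
    z=np.linspace(0.0,.15,1501); W=[np.linalg.norm(r1*((q-o[2])/r1[2])-r2*((q-o[2])/r2[2])) for q in z]
    q=z[np.argmin(abs(np.array(W)-w))]; print(a,b,'z',q,onz(f,*a,q,True).round(4),onz(f,*b,q,True).round(4))
pair('w5',(197,222),(447,222),.12)
pair('w5',(197,208),(447,207),.12)
pair('w5',(250,252),(391,252),.05);pair('w5',(253,228),(387,227),.05)
f='w5'
for z in(.041,.05,.06): print(z,onz(f,197,222,z,True).round(4))
im=load('w5')['im']; 
# bar width forward vs back for tilt
hsv=cv2.cvtColor(im,cv2.COLOR_RGB2HSV).astype(int)
for v in(5,40,80,120,160,200,215):
    r=hsv[v,270:370]; k=[270+i for i in range(100) if 13<=r[i,0] and r[i,1]<165]; print(v,k[:1],k[-1:],hsv[v,320])
    if k:
        o,a=ray(f,k[0],v,True);_,b=ray(f,k[-1]+1,v,True); a/=-a[2];b/=-b[2]; print('  z',o[2]-.016/np.linalg.norm(a-b), (o+a*(.016/np.linalg.norm(a-b)))[:2])
E
```

```text
(197, 222) (447, 222) z 0.0578 [ 0.4829 -0.0972  0.0578] [ 0.6029 -0.0992  0.0578]
(197, 208) (447, 207) z 0.055799999999999995 [ 0.483  -0.0908  0.0558] [ 0.603  -0.0923  0.0558]
(250, 252) (391, 252) z 0.092 [ 0.5176 -0.0968  0.092 ] [ 0.5676 -0.0976  0.092 ]
(253, 228) (387, 227) z 0.0836 [ 0.5174 -0.0907  0.0836] [ 0.5674 -0.0911  0.0836]
0.041 [ 0.4752 -0.1029  0.041 ]
0.05 [ 0.4793 -0.0999  0.05  ]
0.06 [ 0.484  -0.0964  0.06  ]
5 [270] [367] [ 23  95 227]
  z 0.14072147528359658 [ 0.53595347 -0.03206455]
40 [272] [368] [ 16 120 176]
  z 0.1394205286809248 [ 0.53609878 -0.0380469 ]
80 [270] [369] [ 15 117 181]
  z 0.1406838586183859 [ 0.53591264 -0.04513315]
120 [270] [368] [ 15 117 153]
  z 0.14044492297835556 [ 0.53571663 -0.05167467]
160 [270] [369] [ 16 121 148]
  z 0.14177215959110384 [ 0.5356971  -0.05807881]
200 [270] [367] [ 15 116 152]
  z 0.14214900150208096 [ 0.53541209 -0.0646017 ]
215 [270] [366] [ 15 122 146]
  z 0.14231119029452505 [ 0.53527924 -0.06712126]
```

The caddy has tipped in: its tail underside is about 16 mm up at bay x≈-61. I'll push on towards the sill.

Call:
servo_tool(series="-0.36 0.006 0 0 0; -0.36 0.012 0 0 0; -0.36 0.018 0 0 0; -0.36 0.024 0 0 0; -0.36 0.03 0 0 0; -0.36 0.036 0 0 0; -0.36 0.042 0 0 0; -0.36 0.048 0 0 0")

```text
time_s: 12.05
eef_pos: [0.5445, -0.071, 0.0281]
tool_rot: [[0.016, 1.0, -0.0], [1.0, -0.016, 0.0], [-0.0, -0.0, -1.0]]
force: [-0.3, -3.0, -2.8]
finger_gap: 0.0601
grasp_force: 1.4
```

Call:
servo_tool(series="-0.36 0.005 0 0 0; -0.36 0.01 0 0 0; -0.36 0.015 0 0 0; -0.36 0.02 0 0 0; -0.36 0.025 0 0 0; -0.36 0.03 0 0 0; -0.36 0.03 0 0 0")

```text
time_s: 12.75
eef_pos: [0.5451, -0.0402, 0.0281]
tool_rot: [[0.015, 1.0, -0.0], [1.0, -0.015, 0.001], [0.001, -0.0, -1.0]]
force: [-0.0, -1.3, -0.0]
finger_gap: 0.0596
grasp_force: 0.0
```

Call:
servo_tool(series="-0.36 0.003 0 0 0; -0.36 0.006 0 0 0; -0.36 0.009 0 0 0; -0.36 0.012 0 0 0; -0.36 0.012 0 0 0; -0.36 0.008 0 0 0; -0.36 0.004 0 0 0; -0.36 0.004 0 0 0")

```text
time_s: 13.55
eef_pos: [0.5452, -0.038, 0.0283]
tool_rot: [[0.017, 1.0, 0.0], [1.0, -0.017, 0.0], [0.0, 0.0, -1.0]]
force: [0.5, -0.0, 0.0]
finger_gap: 0.0596
grasp_force: 0.0
```

```bash
python3 - <<'E'
from h import *
s=robot.sense();print(s['force'],s['eef_pos']);snap('wrist','w6');snap('top','t6');snap('side','s6')
a=cv2.imread('pics/t6.png')[150:270,190:390];b=cv2.imread('pics/w6.png')
cv2.imwrite('pics/c6.png',np.hstack([cv2.resize(a,(400,320)),cv2.resize(b[:320,120:520],(400,320))]))
E
```

```text
[ 0.45423682 -0.01882492  0.01579297] [ 0.54524075 -0.0380167   0.02833423]
```

View pics/c6.png

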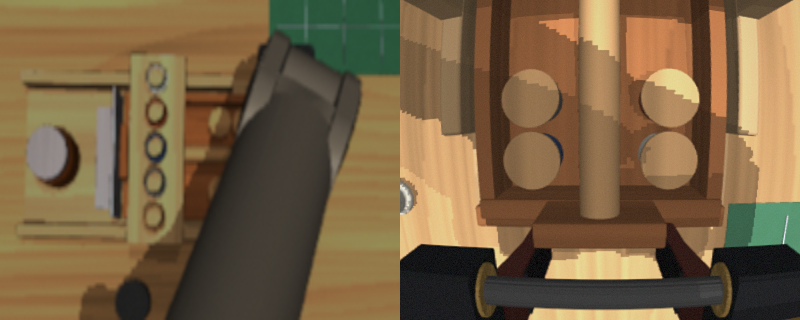

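The nose shows just past the shelf, short of the divider. In the wrist view the tail corners are at (198,217) and (443,217) and the board at (254–386,247).

```bash
python3 - <<'E'
from h import *
f='w6'
for a,b,w in(((198,217),(443,217),.12),((254,247),(386,247),.05),((256,223),(383,223),.05)):
    o,r1=ray(f,*a,True);_,r2=ray(f,*b,True)
    z=np.linspace(0.0,.15,1501); W=np.array([np.linalg.norm((r1/r1[2]-r2/r2[2])*(q-o[2])) for q in z]); q=z[np.argmin(abs(W-w))]
    print(q,onz(f,*a,q,True).round(4),onz(f,*b,q,True).round(4))
for z in (.087,.092,): print(z,onz(f,254,247,z,True).round(4),onz(f,256,223,z,True).round(4))
im=load('t6')['im'];hsv=cv2.cvtColor(im,cv2.COLOR_RGB2HSV)
print([ (190+i,im[208,190+i].tolist()) for i in range(48,70)])
for u in(245,247,249,251,253): print(u,onz('t6',u,208,.087).round(4),onz('t6',u,208,.05).round(4))
E
```

```text
0.054099999999999995 [ 0.4838 -0.0144  0.0541] [ 0.6038 -0.0164  0.0541]
0.08449999999999999 [ 0.519  -0.0167  0.0845] [ 0.569  -0.0175  0.0845]
0.077 [ 0.5189 -0.0096  0.077 ] [ 0.5689 -0.0104  0.077 ]
0.087 [ 0.5196 -0.0156  0.087 ] [ 0.5212 -0.0062  0.087 ]
0.092 [ 0.5209 -0.0134  0.092 ] [ 0.5224 -0.0044  0.092 ]
[(238, [139, 126, 119]), (239, [149, 141, 141]), (240, [150, 143, 142]), (241, [149, 142, 142]), (242, [149, 141, 140]), (243, [149, 141, 140]), (244, [149, 141, 140]), (245, [147, 140, 141]), (246, [129, 125, 127]), (247, [79, 78, 79]), (248, [34, 32, 32]), (249, [72, 48, 33]), (250, [119, 70, 38]), (251, [133, 75, 38]), (252, [128, 72, 37]), (253, [98, 56, 28]), (254, [107, 98, 62]), (255, [149, 142, 92]), (256, [150, 142, 92]), (257, [150, 144, 94]), (258, [149, 143, 93]), (259, [150, 138, 90])]
245 [0.542  0.1724 0.087 ] [0.5453 0.1774 0.05  ]
247 [0.542  0.1675 0.087 ] [0.5453 0.1724 0.05  ]
249 [0.542  0.1626 0.087 ] [0.5453 0.1673 0.05  ]
251 [0.5419 0.1577 0.087 ] [0.5452 0.1623 0.05  ]
253 [0.5419 0.1528 0.087 ] [0.5452 0.1572 0.05  ]
```

```bash
cat > dv.py <<'E'
from h import *
import sys
def edge(f):
    im=load(f)['im'].astype(float).sum(2); out=[]
    for v in range(190,228):
        r=im[v,234:256]; d=r[:-1]-r[1:]; i=np.argmax(d); k=slice(max(i-1,0),i+2); out.append((d[k]*np.arange(234,255)[k]).sum()/d[k].sum())
    return np.median(out)
for f in sys.argv[1:]: print(f,edge(f))
E
python3 dv.py top0 t3 t5 t6
```

```text
top0 246.24043844960602
t3 246.25753600636898
t5 246.25867241306463
t6 246.2208538587849
```

Call:
servo_tool(series="-0.36 0.006 0 0 0; -0.36 0.008 0 0 0; -0.36 0.0095 0 0 0; -0.36 0.011 0 0 0; -0.36 0.0125 0 0 0; -0.36 0.014 0 0 0; -0.36 0.014 0 0 0")

```text
time_s: 14.4
eef_pos: [0.5453, -0.0234, 0.0281]
tool_rot: [[0.016, 1.0, -0.0], [1.0, -0.016, -0.0], [-0.0, -0.0, -1.0]]
force: [-0.5, -3.3, -0.9]
finger_gap: 0.0594
grasp_force: 1.6
```

Call:
servo_tool(series="-0.36 0.001 0 0 0; -0.36 0.002 0 0 0; -0.36 0.003 0 0 0; -0.36 0.004 0 0 0")

```text
time_s: 14.8
eef_pos: [0.5448, -0.0225, 0.0281]
tool_rot: [[0.018, 1.0, -0.0], [1.0, -0.018, -0.003], [-0.003, -0.0, -1.0]]
force: [-1.6, -12.4, -0.9]
finger_gap: 0.0597
grasp_force: 5.9
```

Call:
servo_tool(series="-0.36 0.001 0 0 0; -0.36 0.002 0 0 0; -0.36 0.003 0 0 0; -0.36 0.004 0 0 0")

```text
time_s: 15.2
eef_pos: [0.5447, -0.0192, 0.0282]
tool_rot: [[0.019, 1.0, -0.0], [1.0, -0.019, -0.004], [-0.004, -0.0, -1.0]]
force: [-1.9, -12.4, -1.5]
finger_gap: 0.0598
grasp_force: 6.0
```

```bash
python3 - <<'E'
from h import *
for i in range(2): snap('top','t7')
s=robot.sense();print(s['force'],s['eef_pos'])
E
python3 dv.py t7
```

```text
[ -1.79490072 -11.820979    -1.08241086] [ 0.54472427 -0.01899847  0.02812683]
t7 244.38550974642055
```

The divider has moved about 4.5 mm, which agrees with the feel. Backing off now.

Call:
servo_tool(series="-0.36 -0.004 0 0 0; -0.36 -0.01 0 0 0; -0.36 -0.025 0 0 0; -0.36 -0.05 0 0 0; -0.36 -0.09 0 -0.02 0; -0.36 -0.12 0 -0.06 0; -0.36 -0.12 0 -0.1 0; -0.36 -0.12 0 -0.12 0")

```text
time_s: 16.1
eef_pos: [0.5445, -0.1383, 0.1514]
tool_rot: [[0.019, 1.0, 0.004], [1.0, -0.019, -0.0], [-0.0, 0.004, -1.0]]
force: [0.6, 0.9, 0.0]
finger_gap: 0.0597
grasp_force: 0.0
```

```bash
python3 - <<'E'
from h import *
snap('wrist','w8');snap('top','t8');snap('side','s8')
s=robot.sense();print(s['force'],s['eef_pos'])
a=cv2.imread('pics/s8.png')[140:290,220:400];b=cv2.imread('pics/w8.png')
cv2.imwrite('pics/c8.png',np.hstack([cv2.resize(a,(400,320),interpolation=cv2.INTER_CUBIC),b[:320,120:520]]))
E
python3 dv.py t8
```

```text
[-0.31667167  0.32363378 -0.49586549] [ 0.54437198 -0.13596554  0.14935512]
t8 244.39276315789473
```

View pics/c8.png

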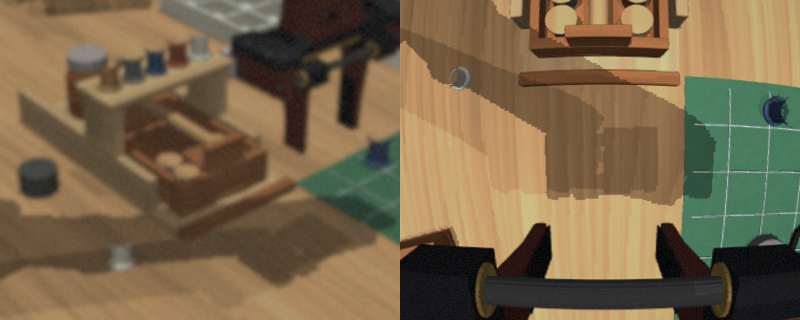

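The tail is wholly behind the sill (tail edge at row 53, sill at rows 72–85, floor showing between them). The caddy is straight and flat, and the gripper is clear.

```bash
python3 -c "
from h import *
print(order.hand_in())"
```

```text
the job is handed in; nothing more can be done
None
```

The job is handed in: by my last images the caddy lies flat in the bay behind the sill, the divider is pushed back about 4.5 mm, and the gripper is clear; no verdict was returned.

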